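# Shut the red air valve under the sliding cover

## Robot

A 6-joint arm with a two-finger parallel gripper is mounted at the origin on the work surface. World frame = base frame: x ahead of the robot, y to its left, z up, the work surface at z = 0. Lengths are in mm, angles in rad, forces in N, time in s.
With the tool pointing down it reaches from about 350 to 875 mm from the base axis. Payload 4.2 kg.
Tool frame: the origin (TCP) lies on the mounting face of the last link; the fingertips stand 173 mm ahead of it and the grasp point (between the pads) lies 155 mm ahead of it; z points along the fingers, y is the line along which they close (so a half turn about z gives the same grasp; the last joint's range is limited). The gripper opens to 85 mm and grips with 20 to 120 N. Pads are 22 mm wide; open, the fingers measure 114 mm over their backs; the gripper's body (76 mm by 85 mm) begins 54 mm behind the grasp point. The pads swing forward as they close: fully open they stand 13 mm farther back than shut.
Start: joints at [1.373, 0.385, 0.008, 0, -1.194, -0.259], TCP at [275.64, 560.912, 404.712] pointing down, gripper open.
Joint ranges: [-3.14, 3.14], [-1.21, 2.06], [-1.07, 1.41], [-3.16, 2.05], [-2.99, -0.16], [-3.1, 3.1]. Speed limits (rad/s): [2.79, 2.79, 3.14, 3.14, 3.14, 3.14].

## Interface

Orientations are given as a unit quaternion [x, y, z, w].
In Python, from bench import arm gives the robot as it stands.
- The arm moves only by the tool carry_out, never from a script. Its argument "rows" is a list of rows, each a list of 7 numbers: the shift along the tool's x, y, z as a fraction of full scale, then the turn, a rotation vector about the tool's x, y, z as a fraction of full scale, then the opening, from -1 (shut) to 1 (fully open). A call has 1 to 12 rows; each row is the pose to reach, as a shift and turn from the pose commanded when the call began, along the tool's axes at that moment, turning the shorter way round; what a row does not reach only later rows make up. Full scale, the value 1, is 20 cm for a shift and pi rad for a turn. A row lasts 1/8 s, in which the tool goes at most 62.5 mm and 10.7 degrees, less where a joint would pass 70% of its speed; a pose out of reach is approached as far as the arm can. A call with a number of a shift or a turn outside -1 to 1 is refused whole. A call with a gripper value outside its range is refused whole. The fingers move at their own pace and stop on an object; the grip force is fixed at half the most. Time passes only in rows, so rows that repeat a pose let the fingers close. It gives the time, the measured TCP pose, the force, the opening and the grip force at its end, in the units of the state.
- arm.read_state(): the state, without advancing time (a new reading comes with each control period).
- arm.get_image(name): name is "scene" or "top" or "wrist"; returns (picture, depth): 480x640x3 uint8, red, green, blue; 480x640 float32, mm along the optical axis (not along the pixel's ray), 0 where there is no reading.
- arm.calibration(name): a dict with "mtx" (3x3 intrinsics, pixels), "cam_to_world" (4x4, takes a point from camera to world coordinates). Camera axes: x right, y up, looking along -z (the intrinsics and any distortion apply to the point x, -y, -z); pixel columns grow to the right and rows downward; lengths in mm; the calibration is good to about 2 mm. A picture is of the moment at which its call begins: read the wrist's pose just before it. calibration takes no time and is no camera call; for the wrist camera it gives the pose at the moment of the call.
- arm.job_done(): hands the job in; it is judged then, once.
The state is a dict: "clock": time; "joints": joint angles; "joint_vel": joint speeds; "joint_efforts": joint torques, N m; "position": TCP position; "ee_rot": TCP orientation; "contact_force": force on the tool from outside, world axes, zero at the start; "wrist_torque": the same for the moment, N m; "gripper_width": finger opening in mm; "grasp_force": force on a finger pad.
Only numpy, scipy, OpenCV 4.12 (cv2) and the standard library are available. Lean on these libraries where they do the work, as an engineer would, in place of code of your own. Each camera call takes 0.05 s, during which the arm holds its last target. There are 200 camera calls.

## Task

The compressed-air box on the bench hides two valves under its black cover. With the fingertips, push the cover by its yellow tab all the way aside to the other end of the box, keeping it on its rails without lifting it, then push the red handle round until it is fully shut, across its pipe. Do not turn the blue handle, and leave everything else on the bench and on the box where it stands.

Things in the scene. Friction and masses are not known exactly. Their poses are not given: they have to be found in the camera images.
- box: White compressed-air box fixed to the bench, 424 mm along its y, 176 mm along x, 80 mm high. Origin at its centre on the table top, x roughly away from the robot. Valve bay at box y < 0, deck at y > 0. The cover slides along y on two bars, tops 70 mm above the table; white guides and end stops (inner faces at y = -206 and +206 mm) reach 80 mm. A 50 mm high rear shelf runs behind it, x = +88 to +154 mm.
- bay (a point): Centre of the mouth of the open valve bay at box (0, -103) mm, 70 mm above the table. The bay is 130 mm along x and 206 mm along y, its floor 10 mm above the table, and holds both valves.
- deck (a point): Centre of the grey deck, at box (0, +103) mm, 70 mm above the table: the place of the cover when fully aside. The deck itself is 68 mm high and clear.
- cover: Loose black cover plate 150 (x) by 205 (y) by 6 mm, 0.2 to 0.4 kg, on the bars of the box; origin at the centre of its underside, axes parallel to the box's. Starts over the bay (box y -101 to -86 mm), slides with 1 to 4 N to box y = +103 mm, where it meets the end stop over the deck; it stays where left. About 3 mm play each side. It could be lifted out, but must not be.
- cover_tab (a point): Top centre of the yellow push tab, an upright bar across the middle of the cover: 80 mm along x, 12 mm thick along y, standing 22 mm above the plate (from 76 to 98 mm above the table). Push its -y face towards the box's +y, close to its middle.
- red_valve: Red-handled valve, fixed in the bay: steel pipe along the box's x, brass body, none of it higher than 38 mm above the table; the handle is above. Origin on the handle's turning axis, at the bay floor (10 mm above the table); axes parallel to the box's. At box x = 20 mm and box y = -152 or -68 mm (the two valves swap places from run to run).
- blue_valve: Blue-handled valve, fixed in the bay: steel pipe along the box's x, brass body, none of it higher than 38 mm above the table; the handle is above. Origin on the handle's turning axis, at the bay floor (10 mm above the table); axes parallel to the box's. At box x = 20 mm and box y = -152 or -68 mm (the two valves swap places from run to run).
- red_handle (a joint): Red valve's handle: red lever 12 mm wide, 18 mm tall (46 to 64 mm above the table), reaching 52 mm from its vertical axis; hub 22 mm across. 0 rad = open, lever along the box's -x (to the robot), along the pipe; grows clockwise from above; 1.571 = fully shut at a hard stop, lever along the box's +y. Starts at 0 to 0.2. Takes 0.1 N m (2.5 N at 40 mm); stays where left.
- blue_handle (a joint): Blue valve's handle: blue lever 12 mm wide, 18 mm tall (46 to 64 mm above the table), reaching 52 mm from its vertical axis; hub 22 mm across. 0 rad = open, lever along the box's -x (to the robot), along the pipe; grows clockwise from above; 1.571 = fully shut at a hard stop, lever along the box's +y. Starts at 0 to 0.2. Takes 0.1 N m (2.5 N at 40 mm); stays where left. Leave as it is.
- red_axis (a point): Point on the turning axis of the red handle, at the mid-height of the lever (55 mm above the table).
- red_tip (a point): Middle of the free end of the red lever, 52 mm from its axis, 55 mm above the table; moves with the handle.
- blue_tip (a point): Middle of the free end of the blue lever, 52 mm from its axis, 55 mm above the table; moves with the handle.
- fitting: Bystander: small loose brass pipe fitting, 24 mm across, 26 mm tall, standing on the rear shelf of the box; origin under its centre.
- oiler: Bystander: small white oil bottle with orange cap, 30 mm across, 60 mm tall, standing on the rear shelf; origin under its centre.
- reel: Bystander: blue component reel lying on the bench, 170 mm across, 16 mm high; origin under its centre.
- tray: Bystander: black divided parts tray, 120 by 170 by 25 mm; origin under its centre.
- bin: Bystander: open red bin, 120 by 100 by 65 mm; origin under its centre.
- screwdriver: Bystander: screwdriver with yellow handle lying on the bench, 170 mm long along its x.
- jar: Bystander: amber glass jar, 56 mm across, 65 mm tall; origin under its centre.

How it is judged (in metres and radians):
On the way, in this order (a step that is already met when the one before it is completed fails the run):
1. the cover is slid fully aside, clear of the valve bay (y of cover in the frame of box above 0.088 m), for 0.2 s.
2. the red handle is pushed fully shut (value of joint red_handle above 1.45 rad), for 0.2 s.
At the end, for the whole second after the job is handed in: The cover lies flat on its rails within 15 mm of the far end stop, the red handle is within 0.12 rad of its shut stop (1.571), the blue handle's tip is within 10 mm of where it started, and all is at rest (y of cover in the frame of box above 0.088 m and z of cover in the frame of box below 0.076 m and angle between cover's own z axis and vertical below 0.06 rad and value of joint red_handle above 1.45 rad and distance of blue_tip from where it was at the start of the episode below 0.01 m and linear speed of cover below 0.02 m/s and velocity of joint red_handle between -0.1 and 0.1 rad/s); the robot touches nothing.
It fails at once if the cover is lifted more than 12 mm off its rails or tipped more than 0.15 rad (z of cover in the frame of box above 0.082 m or angle between cover's own z axis and vertical above 0.15 rad).
It fails at once if the blue handle is turned (its tip moves more than 12 mm) (distance of blue_tip from where it was at the start of the episode above 0.012 m).
It fails at once if a bystander is moved more than 25 mm (distance of any of fitting, oiler, reel, tray, bin, screwdriver, jar from where it was at the start of the episode above 0.025 m).
It also fails if it takes over 51 s, if anything falls off the work surface, if the arm or the gripper's body presses on something with over 40 N, if the wrist force passes 120 N, or if a joint passes its speed limit or range.

## Working session

There is one attempt and no reset: what is moved stays moved. The work goes in short steps, Python scripts to look and compute and a tool call to move; the robot and the scene stay as the last step left them, time stands still between calls to the robot, and variables do not carry over. Pictures are saved under pics/ and viewed, at most 10 in all, crops included, and the job is handed in when it is done.

Besides the shell and the picture viewer there is one more tool, called as name(argument=value, ...), one argument or row to a line, values as JSON. carry_out: Moves the arm, as the interface text tells. Its arguments: {"type":"object","properties":{"rows":{"type":"array"}},"required":["rows"]}

```bash
mkdir -p pics
cat > h.py <<'E'
from bench import arm
import numpy as np, cv2
def shot(n,f):
    c=arm.calibration(n); p,d=arm.get_image(n); cv2.imwrite(f'pics/{f}.png',p[:,:,::-1]); np.savez(f'pics/{f}.npz',p=p,d=d,m=c['mtx'],T=c['cam_to_world']); 
def pt(f,u,v,z=None):
    q=np.load(f'pics/{f}.npz'); m,T=q['m'],q['T']; r=np.array([(u-m[0,2])/m[0,0],-(v-m[1,2])/m[1,1],-1.])
    R=T[:3,:3]@r; o=T[:3,3]
    s=q['d'][int(v),int(u)] if z is None else (z-o[2])/R[2]
    return o+s*R
E
python3 - <<'E'
from h import *
shot('top','top1'); s=arm.read_state(); print(s)
print(arm.calibration('top'))
E
```

```text
{'clock': 0.05, 'joints': array([ 1.37259079e+00,  3.85543538e-01,  6.63334237e-03, -4.87471660e-04,
       -1.19403533e+00, -2.58610159e-01]), 'joint_vel': array([ 5.62204292e-04, -1.13887749e-03,  2.14702284e-03, -2.42272069e-05,
       -1.45980538e-03,  7.12589445e-05]), 'joint_efforts': array([-4.27866635e-04, -3.93684304e+01,  1.89161110e+01,  4.20551956e+00,
       -2.33315099e-03,  1.01367712e-05]), 'position': array([275.55444764, 560.74192342, 403.63369783]), 'ee_rot': array([ 9.74007185e-01, -2.26514452e-01, -1.93990217e-04,  1.08095048e-03]), 'contact_force': array([0.06368936, 0.16751299, 0.24914199]), 'wrist_torque': array([-0.08482294, -0.00830613, -0.01025271]), 'grasp_force': 0.0, 'gripper_width': 85.36432368171958}
{'mtx': array([[485.49271616,   0.        , 307.10638043],
       [  0.        , 485.49271616, 236.53382031],
       [  0.        ,   0.        ,   1.        ]]), 'cam_to_world': array([[ 2.31964530e-02,  9.92248079e-01, -1.22088793e-01,
         3.58764191e+02],
       [-9.99707809e-01,  2.38527867e-02,  3.91687588e-03,
         1.22206471e+01],
       [ 6.79867051e-03,  1.21962262e-01,  9.92511453e-01,
         1.42332000e+03],
       [ 0.00000000e+00,  0.00000000e+00,  0.00000000e+00,
         1.00000000e+00]])}
```

View pics/top1.png

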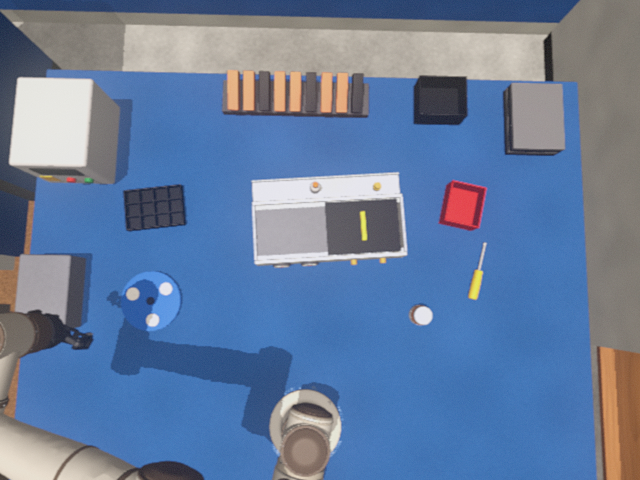

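The box is centre frame (about 252–407, 175–265): cover at the right over the bay, yellow tab near (364,226), and grey deck to the left. I'll enlarge it.

Run:
```python
from h import *
p=cv2.imread('pics/top1.png')[165:275,244:420]
cv2.imwrite('pics/c1.png',cv2.resize(p,None,fx=4.5,fy=4.5,interpolation=cv2.INTER_CUBIC))
```

```text
(no output)
```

View pics/c1.png

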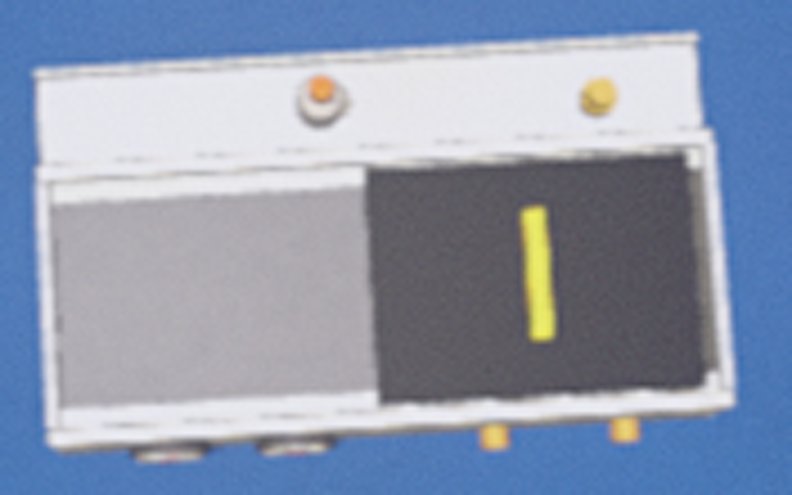

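The crop shows the box's top corners at (37,168), (50,438), (713,130), (733,402). The tab runs from (533,208) to (543,338).

```bash
cat >> h.py <<'E'
from scipy.spatial.transform import Rotation as Ro
def toolmove(P,q=None):
    "shift to world TCP P in tool axes /200 and turn fraction"
    s=arm.read_state(); R=Ro.from_quat(s['ee_rot']); out=np.round(R.inv().apply(np.array(P)-s['position'])/200,4)
    t=None if q is None else np.round((R.inv()*q).as_rotvec()/np.pi,4)
    return out,t
E
python3 - <<'E'
from h import *
c=lambda u,v:(u/4.5+244,v/4.5+165)
C=np.array([pt('top1',*c(*a),80) for a in [(37,168),(50,438),(713,130),(733,402)]])
print(C.round(1)); 
FL,NL,FR,NR=C
print('len',np.linalg.norm(FL-FR),np.linalg.norm(NL-NR),np.linalg.norm(FL-NL),np.linalg.norm(FR-NR))
y=(FL-FR)+(NL-NR); yaw=np.arctan2(-y[0],y[1]); print('yaw',yaw,'centre',C.mean(0))
T=[pt('top1',*c(*a),98) for a in [(533,208),(543,338)]]; print(T,(T[0]+T[1])/2)
R=Ro.from_euler('z',yaw); print('tab box',R.inv().apply((T[0]+T[1])/2-C.mean(0)))
q=Ro.from_quat(arm.read_state()['ee_rot']); print(q.as_matrix().round(3))
print(arm.calibration('wrist'))
E
```

```text
[[ 617.1  163.3   80. ]
 [ 448.6  149.1   80. ]
 [ 651.7 -259.2   80. ]
 [ 480.8 -271.5   80. ]]
len 424.0052609677028 421.8292477434324 169.0729284449312 171.28447889442756
yaw 0.07907216142264903 centre [549.5642309  -54.56457287  80.        ]
[array([ 596.10662442, -144.63610417,   98.        ]), array([ 515.6866233 , -151.49902404,   98.        ])] [ 555.89662386 -148.06756411   98.        ]
tab box [ -1.07317459 -93.71102853  18.        ]
[[ 0.897 -0.441 -0.001]
 [-0.441 -0.897 -0.002]
 [ 0.     0.002 -1.   ]]
{'mtx': array([[404.53242588,   0.        , 317.41919452],
       [  0.        , 404.53242588, 235.30167991],
       [  0.        ,   0.        ,   1.        ]]), 'cam_to_world': array([[-4.42154075e-01,  8.53428248e-01,  2.75971010e-01,
         3.45708315e+02],
       [-8.96936748e-01, -4.21410639e-01, -1.33856433e-01,
         5.25315982e+02],
       [ 2.06025891e-03, -3.06713708e-01,  9.51799589e-01,
         3.73063106e+02],
       [ 0.00000000e+00,  0.00000000e+00,  0.00000000e+00,
         1.00000000e+00]])}
```

carry_out(
  rows=[
    [0.95,0.89,0.1,0,0,0,-1],
    [0.95,0.89,0.1,0,0,0,-1],
    [0.95,0.89,0.1,0,0,0,-1],
    [0.95,0.89,0.1,0,0,0,-1],
    [0.95,0.89,0.1,0,0,0,-1],
    [0.95,0.89,0.1,0,0,0,-1],
  ],
)

```text
clock: 0.8
position: [367.9, 316.9, 384.6]
ee_rot: [0.974, -0.227, -0.0, -0.0]
contact_force: [1.3, 0.3, -0.2]
gripper_width: 0.1
grasp_force: 0.0
```

carry_out(
  rows=[
    [0.95,0.89,0.1,0,0,0,-1],
    [0.95,0.89,0.1,0,0,0,-1],
    [0.95,0.89,0.1,0,0,0,-1],
    [0.95,0.89,0.1,0,0,0,-1],
    [0.95,0.89,0.1,0,0,0,-1],
    [0.95,0.89,0.1,0,0,0,-1],
  ],
)

```text
clock: 1.55
position: [460.2, 74.5, 364.5]
ee_rot: [0.974, -0.227, -0.0, -0.0]
contact_force: [-0.1, -0.6, 0.4]
gripper_width: -0.3
grasp_force: 0.0
```

```bash
cat >> h.py <<'E'
yaw=0.079; B=np.array([549.6,-54.6,0])
def box(x,y,z): return B+Ro.from_euler('z',yaw).apply([x,y,z])
def tobox(p): return Ro.from_euler('z',-yaw).apply(np.array(p)-B)
# tool x along box -y, tool y along box -x, z down
Q=Ro.from_euler('z',yaw)*Ro.from_matrix(np.array([[0,-1,0],[-1,0,0],[0,0,-1.]]))
E
python3 - <<'E'
from h import *
s=arm.read_state(); print(s['clock'],s['position'],s['joints'].round(2),s['gripper_width'])
print(toolmove(box(0,-130,320),Q))
E
```

```text
1.55 [460.24445215  74.46594883 364.49972068] [ 0.51  0.15 -0.43 -0.   -0.99  0.6 ] -0.298140219861085
(array([1.0178, 0.9407, 0.2224]), array([0.    , 0.    , 0.3294]))
```

carry_out(
  rows=[
    [1,0.94,0.22,0,0,0.055,-1],
    [1,0.94,0.22,0,0,0.11,-1],
    [1,0.94,0.22,0,0,0.165,-1],
    [1,0.94,0.22,0,0,0.22,-1],
    [1,0.94,0.22,0,0,0.275,-1],
    [1,0.94,0.22,0,0,0.3294,-1],
    [1,0.94,0.22,0,0,0.3294,-1],
    [1,0.94,0.22,0,0,0.3294,-1],
  ],
)

```text
clock: 2.55
position: [556.8, -181.5, 320.9]
ee_rot: [0.736, -0.677, 0.0, -0.0]
contact_force: [0.2, -0.3, -0.3]
gripper_width: -0.0
grasp_force: 0.0
```

Run:
```python
from h import *
s=arm.read_state(); print(s['clock'],tobox(s['position']),s['joints'].round(2),s['contact_force'])
print(toolmove(box(0,-130,258),Q))
shot('wrist','w1')
```

```text
2.55 [  -2.8343644  -127.03736264  320.88766363] [-0.04  0.39 -0.21 -0.   -0.97  0.12] [ 0.23206263 -0.32262586 -0.28632557]
(array([ 0.0149, -0.014 ,  0.3144]), array([-0.0001, -0.    ,  0.0016]))
```

View pics/w1.png

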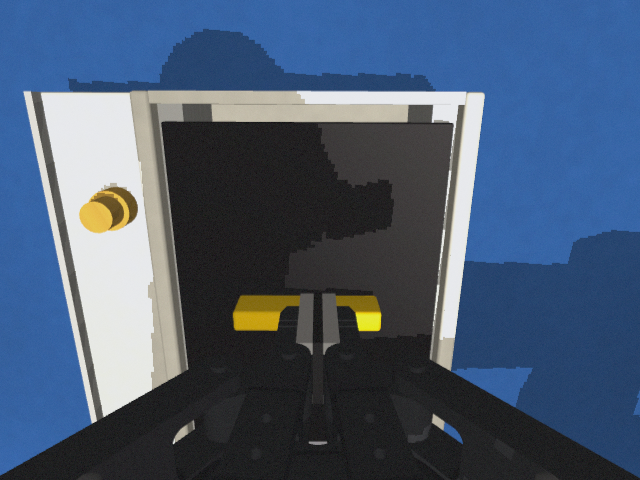

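The shut fingertips (columns 297–337) are centred on the tab (columns 233–381), and the tab's top-face edge is at row ~308. Next I check its y.

Run:
```python
from h import *
for u in (236,378): print(tobox(pt('w1',u,309,98)))
for u,v in ((133,95),(483,95)): print(tobox(pt('w1',u,v,80)))
```

```text
[  40.0719837  -103.03639468   98.        ]
[ -35.2611803  -103.33168381   98.        ]
[  87.90961268 -210.52678282   80.        ]
[ -84.04542609 -211.2367894    80.        ]
```

carry_out(
  rows=[
    [0.015,-0.014,0.1,0,0,0,-1],
    [0.015,-0.014,0.2,0,0,0,-1],
    [0.015,-0.014,0.31,0,0,0,-1],
    [0.015,-0.014,0.31,0,0,0,-1],
  ],
)

```text
clock: 3.1
position: [558.8, -185.1, 257.4]
ee_rot: [0.735, -0.678, -0.001, 0.001]
contact_force: [0.9, 0.3, -0.4]
gripper_width: 0.2
grasp_force: 0.0
```

carry_out(
  rows=[
    [-0.05,0,0,0,0,0,-1],
    [-0.1,0,0,0,0,0,-1],
    [-0.15,0,0,0,0,0,-1],
    [-0.23,0,0,0,0,0,-1],
    [-0.31,0,0,0,0,0,-1],
    [-0.39,0,0,0,0,0,-1],
    [-0.47,0,0,0,0,0,-1],
    [-0.55,0,0,0,0,0,-1],
    [-0.63,0,0,0,0,0,-1],
    [-0.71,0,0,0,0,0,-1],
    [-0.79,0,0,0,0,0,-1],
    [-0.85,0,0,0,0,0,-1],
  ],
)

```text
clock: 4.6
position: [545.7, -15.3, 258.6]
ee_rot: [0.735, -0.678, -0.0, 0.0]
contact_force: [0.1, -2.8, 2.6]
gripper_width: 0.0
grasp_force: 1.2
```

Run:
```python
from h import *
s=arm.read_state(); print(s['clock'],tobox(s['position']),s['contact_force'])
print(toolmove(box(0,88,258),Q))
```

```text
4.6 [ -0.83110671  39.43976503 258.64343058] [ 0.07457892 -2.84522556  2.58568497]
(array([-0.2428, -0.0043,  0.0032]), array([0.0001, 0.    , 0.0002]))
```

carry_out(
  rows=[
    [-0.05,0,0,0,0,0,-1],
    [-0.1,0,0,0,0,0,-1],
    [-0.15,0,0,0,0,0,-1],
    [-0.18,0,0,0,0,0,-1],
    [-0.2,0,0,0,0,0,-1],
    [-0.215,0,0,0,0,0,-1],
    [-0.23,0,0,0,0,0,-1],
    [-0.23,0,0,0,0,0,-1],
  ],
)

```text
clock: 5.6
position: [542.1, 29.7, 258.5]
ee_rot: [0.734, -0.679, -0.0, -0.0]
contact_force: [0.2, 0.3, -0.5]
gripper_width: -0.0
grasp_force: 0.1
```

carry_out(
  rows=[
    [-0.01,0,0,0,0,0,-1],
    [-0.02,0,0,0,0,0,-1],
    [-0.03,0,0,0,0,0,-1],
    [-0.03,0,0,0,0,0,-1],
  ],
)

```text
clock: 6.1
position: [542.0, 32.6, 259.1]
ee_rot: [0.735, -0.678, 0.001, 0.002]
contact_force: [4.3, -17.0, 0.8]
gripper_width: -0.3
grasp_force: 8.5
```

carry_out(
  rows=[
    [0.05,0,0,0,0,0,-1],
    [0.1,0,-0.1,0,0,0,-1],
    [0.2,0,-0.4,0,0,0,-1],
    [0.5,0,-0.5,0,0,0,-1],
    [0.7,0,-0.5,0,0,0,-1],
    [0.7,0,-0.5,0,0,0,-1],
    [0.7,0,-0.5,0,0,0,-1],
  ],
)

```text
clock: 6.98
position: [552.7, -103.9, 358.3]
ee_rot: [0.734, -0.679, -0.0, -0.0]
contact_force: [0.2, 0.0, 0.2]
gripper_width: -0.3
grasp_force: 0.0
```

Run:
```python
from h import *
s=arm.read_state(); print(s['clock'],tobox(s['position']),s['contact_force'])
shot('wrist','w2')
```

```text
6.975 [ -0.85162647 -49.41438701 358.33113794] [0.17717882 0.01296709 0.163481  ]
```

View pics/w2.png

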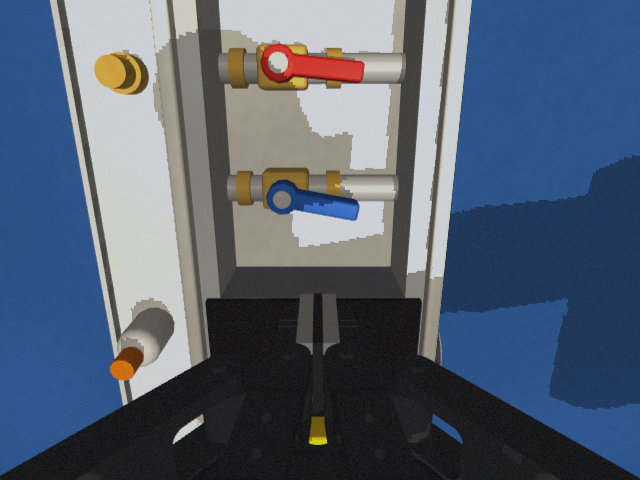

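The red valve is at the far (-y) seat, with its hub at (277,62) and tip at (364,72). Blue has its hub at (283,198) and tip at (358,210). The cover is aside over the deck.

```bash
cat >> h.py <<'E'
def pc(th,r=40,g=0): # pusher centre, box xy
    d=np.array([-np.cos(th),np.sin(th)]); n=np.array([np.sin(th),np.cos(th)])
    return np.array([20,-152])+r*d-(6+14.5*abs(n[0])+11*abs(n[1])+g)*n
E
python3 - <<'E'
from h import *
for n,a in dict(redhub=(277,62),redtip=(362,70),bluehub=(283,197),bluetip=(356,208)).items(): print(n,tobox(pt('w2',*a,64)).round(1))
p=pc(0,40,8); print(p,toolmove(box(*p,300),Q),toolmove(box(*p,224),Q))
prev=p
for th in np.arange(0,1.66,.15): 
    c=pc(th,40); print(round(th,2),c.round(1), 'from start, tool frac', np.round([-(c-p)[1]/200,-(c-p)[0]/200],3))
E
```

```text
redhub [  22.9 -153.1   64. ]
redtip [ -28.4 -148.5   64. ]
bluehub [ 21.6 -70.2  64. ]
bluetip [-27.2 -62.7  64. ]
[ -20. -177.] (array([0.6401, 0.0966, 0.2913]), array([0.0002, 0.0002, 0.0002])) (array([0.6403, 0.0964, 0.6713]), array([0.0002, 0.0002, 0.0002]))
0.0 [ -20. -169.] from start, tool frac [-0.04 -0.  ]
0.15 [ -22.4 -164.9] from start, tool frac [-0.061  0.012]
0.3 [ -24.4 -160. ] from start, tool frac [-0.085  0.022]
0.45 [ -25.7 -154.6] from start, tool frac [-0.112  0.028]
0.6 [ -26.2 -148.6] from start, tool frac [-0.142  0.031]
0.75 [ -25.6 -142.2] from start, tool frac [-0.174  0.028]
0.9 [ -23.8 -135.7] from start, tool frac [-0.206  0.019]
1.05 [ -20.8 -129.3] from start, tool frac [-0.239  0.004]
1.2 [ -16.4 -123.2] from start, tool frac [-0.269 -0.018]
1.35 [ -10.8 -117.9] from start, tool frac [-0.295 -0.046]
1.5 [  -4.  -113.6] from start, tool frac [-0.317 -0.08 ]
1.65 [   1.9 -110.4] from start, tool frac [-0.333 -0.11 ]
```

carry_out(
  rows=[
    [0.2,0.09,0.1,0,0,0,-1],
    [0.45,0.09,0.2,0,0,0,-1],
    [0.64,0.09,0.29,0,0,0,-1],
    [0.64,0.09,0.29,0,0,0,-1],
    [0.64,0.09,0.4,0,0,0,-1],
    [0.64,0.09,0.5,0,0,0,-1],
    [0.64,0.09,0.6,0,0,0,-1],
    [0.64,0.09,0.67,0,0,0,-1],
    [0.64,0.09,0.67,0,0,0,-1],
  ],
)

```text
clock: 8.15
position: [545.0, -232.1, 224.0]
ee_rot: [0.735, -0.678, -0.001, 0.001]
contact_force: [-0.0, -0.2, 0.1]
gripper_width: -0.1
grasp_force: 0.0
```

Run:
```python
from h import *
s=arm.read_state(); print(s['clock'],tobox(s['position']),s['contact_force'])
```

```text
8.15 [ -18.59263619 -176.61005055  224.00301006] [-0.01289152 -0.18953231  0.0582028 ]
```

carry_out(
  rows=[
    [-0.04,0,0,0,0,0,-1],
    [-0.061,0.012,0,0,0,0,-1],
    [-0.085,0.022,0,0,0,0,-1],
    [-0.112,0.028,0,0,0,0,-1],
    [-0.142,0.031,0,0,0,0,-1],
    [-0.174,0.028,0,0,0,0,-1],
    [-0.206,0.019,0,0,0,0,-1],
    [-0.239,0.004,0,0,0,0,-1],
    [-0.269,-0.018,0,0,0,0,-1],
    [-0.295,-0.046,0,0,0,0,-1],
    [-0.31,-0.07,0,0,0,0,-1],
    [-0.31,-0.07,0,0,0,0,-1],
  ],
)

```text
clock: 9.65
position: [554.3, -169.7, 224.4]
ee_rot: [0.735, -0.678, -0.0, -0.0]
contact_force: [-1.2, 0.1, 0.0]
gripper_width: 0.2
grasp_force: 0.4
```

Run:
```python
from h import *
s=arm.read_state(); print(s['clock'],tobox(s['position']),s['contact_force'])
shot('wrist','w3')
```

```text
9.65 [  -4.35874294 -115.14014162  224.43904053] [-1.20568718  0.08810147  0.04596426]
```

View pics/w3.png

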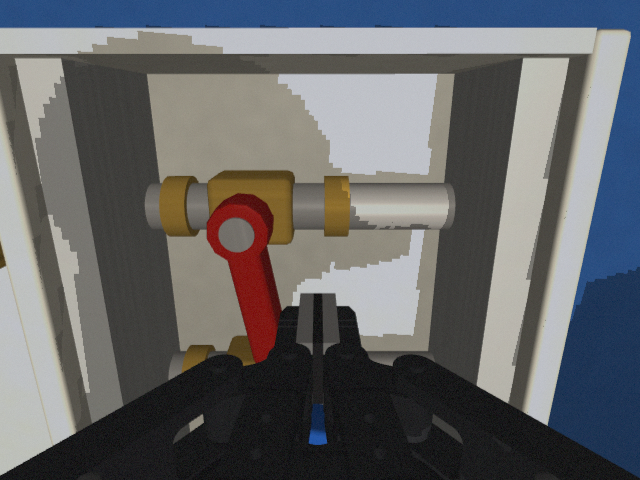

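The handle is at about 1.35 rad, with the fingertips on the lever's near side (around (300,330)). I continue towards +x until it meets the stop.

carry_out(
  rows=[
    [-0.01,-0.015,0,0,0,0,-1],
    [-0.015,-0.03,0,0,0,0,-1],
    [-0.015,-0.045,0,0,0,0,-1],
    [-0.015,-0.055,0,0,0,0,-1],
    [-0.015,-0.055,0,0,0,0,-1],
  ],
)

```text
clock: 10.32
position: [563.2, -166.4, 224.4]
ee_rot: [0.734, -0.679, -0.002, 0.002]
contact_force: [-6.3, 0.2, 3.6]
gripper_width: 0.1
grasp_force: 3.6
```

carry_out(
  rows=[
    [0,-0.01,0,0,0,0,-1],
    [0,-0.02,0,0,0,0,-1],
    [0,-0.02,0,0,0,0,-1],
  ],
)

```text
clock: 10.7
position: [564.8, -166.4, 224.3]
ee_rot: [0.734, -0.679, -0.005, 0.004]
contact_force: [-13.9, -0.2, 9.0]
gripper_width: 0.1
grasp_force: 7.1
```

carry_out(
  rows=[
    [0,0.05,0,0,0,0,-1],
    [0,0.1,0,0,0,0,-1],
    [0,0.1,-0.3,0,0,0,-1],
    [0,0.1,-0.6,0,0,0,-1],
    [-0.25,0.1,-0.7,0,0,0,-1],
    [-0.35,0.1,-0.7,0,0,0,-1],
    [-0.35,0.1,-0.7,0,0,0,-1],
  ],
)

```text
clock: 11.58
position: [543.3, -96.6, 365.5]
ee_rot: [0.735, -0.678, 0.001, -0.001]
contact_force: [-0.5, -0.0, 0.8]
gripper_width: -0.3
grasp_force: 0.0
```

Run:
```python
from h import *
shot('wrist','w4'); shot('top','top2'); s=arm.read_state(); print(s['clock'],tobox(s['position']),s['contact_force'])
a=cv2.imread('pics/w4.png'); b=cv2.imread('pics/top2.png')[165:275,244:420]; b=cv2.resize(b,(400,250),interpolation=cv2.INTER_CUBIC)
c=np.zeros((600,800,3),np.uint8); c[:345,:460]=cv2.resize(a,(460,345)); c[350:600,:400]=b; cv2.imwrite('pics/end.png',c)
```

```text
11.675 [ -9.60859641 -42.67872999 364.7123388 ] [-0.09541661  0.39626869  0.19909344]
```

View pics/end.png

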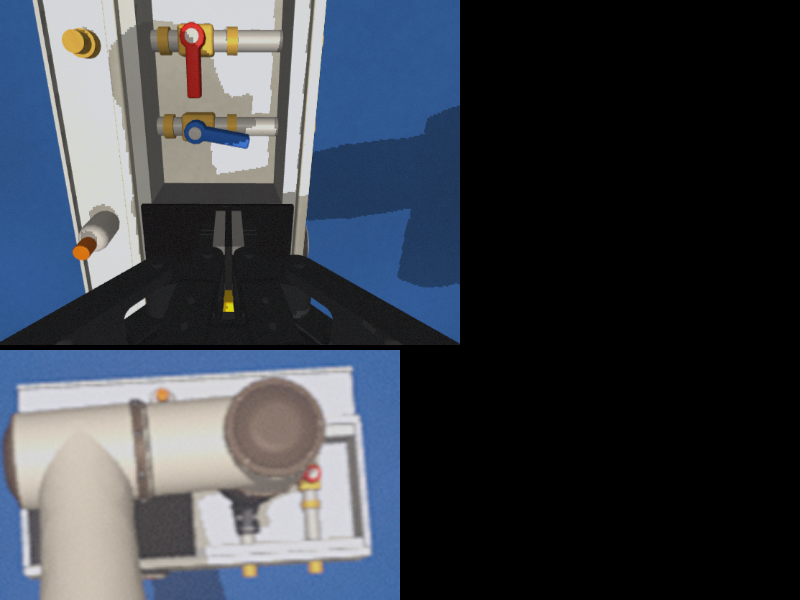

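The red lever now runs across its pipe (hub (192,37), tip (194,96) in the composite), blue looks unmoved, and the cover is over the deck. I check the numbers before handing in.

Run:
```python
from h import *
k=640/460
f=lambda u,v,z=64:tobox(pt('w4',u*k,v*k,z))[:2]
h,t=f(192,37),f(194,95); print(h,t,'angle',np.arctan2((t-h)[1],-(t-h)[0]))
print('blue tip',f(247,141),'cover edge y (want ~0.5)',f(150,205,76),f(285,205,76))
```

```text
[  22.01049542 -151.73924316] [  21.95707201 -103.64275336] angle 1.5696855724902934
blue tip [-26.90551598 -61.33440097] cover edge y (want ~0.5) [67.055374   -0.19046916] [-64.50208987  -0.52978128]
```

```bash
python3 -c "
from bench import arm
print(arm.job_done())"
```

```text
the job is handed in; nothing more can be done
None
```

I slid the cover fully aside to the far stop and pushed the red handle shut, measured at about 1.57 rad. The blue handle was left unturned, and I handed the job in at about 11.7 s; no verdict came back.

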